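# Clamp a food tin's lid home with the upright bar clamp

### The job

In the canteen kitchen a food tin stands under the upright blue bar clamp, its lid riding high on the springy red seal. Slide the clamp's jaw down its bar until its black foot bears on the lid and the jaw cocks on the bar and grips it, then screw the red handle clockwise until the lid is fully home on the tin's rim and the clamp is firmly tight, but do not crush the tin. Press the lid home with the screw, not by shoving the jaw; leave the tin where it stands and the other things alone, and let go.

Things in the scene. Friction and masses are not known exactly. Their poses are not given: they have to be found in the camera images.
- clamp: the upright bar clamp's fixed frame. Foot plate 270 x 150 x 12 mm, a flat steel bar 20 x 10 mm (x, y) rising from it to 210 mm above the table. Origin: on the table, under the screw's axis; the bar's axis is 100 mm from it towards -x of this frame, the plate reaches from x -155 to +115 mm; z up. The blue jaw has a sleeve round the bar and an arm towards +x that carries the vertical screw
- thumb_rest (a point): centre of the top face (20 x 18 mm) of the yellow-topped blue post on the sliding jaw, where the jaw is pushed straight down (or the post pinched across its 18 mm, along the frame's y). The post stands beside the bar, 24 mm from the bar's axis towards +y of the clamp, and 50 mm above the jaw's arm. Axes as the clamp's when the jaw is level
- carriage (a joint): how far the jaw has slid down the bar, m (0 to 0.085; starts at 0 to 0.025; first touch of the lid at about 0.050 to 0.055, bound some 6 to 10 mm further on). The jaw stays at any height where it is left; pushed at the post it slides down at 2 to 8 N, friction differing from time to time; pushed out on its arm it jams. It is sluggish: move it at 50 mm/s or less
- jaw (a joint): tilt of the jaw on the bar, rad: -0.03 to -0.05 drooping by its own weight, about +0.03 to +0.05 when the work has lifted its screw end and it is bound. Once the foot is on the lid, push on at the post in small steps until the push is at least 14 N and 8 N above that of sliding, then stop (25 N is too much): it stays bound when let go
- handle_grip (a point): centre of the red wing handle on the screw: a bar 56 mm long (this frame's x), 13 mm thick (y), 24 mm high (z up), taken across its thickness from above. The jaw arm's top is 48 mm below it at first (24 mm at most when screwed right down); nothing else is within 60 mm of its axis at its height. Usually 1 to 2.5 rad of turning are needed after binding
- handle (a joint): turn of the handle, rad, growing clockwise seen from above (0 to 9; starts at 0 to 0.35). Each radian lowers handle and foot 2.4 mm against the jaw (15 mm a turn). Stiff (0.22 N m, plus 0.0024 N m per N of foot force); stays where it is left. Pressing down or lifting on the handle while turning disturbs the clamp: let the hand give way (about 8 N per mm) and sink with it
- foot_face (a point): centre of the underside of the black foot, 103 mm below handle_grip and moving with it; faces the lid
- tin: the loose steel food tin being closed, 116 mm across, 0.6 to 1 kg; origin at the centre of its underside, on the foot plate 12 mm above the table. Its lid, a 120 mm flat disc, rides on a springy seal
- lid_top (a point): centre of the lid's flat top: 76 mm above the tin's underside when high, 72 mm when home on the rim (hard stop). The seal resists with 8 N per mm (32 N at home). While the lid sinks the handle sinks with the thread; once it is home the handle hardly sinks further and the foot force climbs about 60 N per radian: stop 0.2 to 0.5 rad later; 90 N crushes the tin
- spare_seal: bystander: small red ring 34 mm across lying on the clamp's foot plate
- spare_tin: bystander: a closed steel tin with a black knob, 120 mm across, 86 mm high
- bowl: bystander: steel bowl 130 mm across
- spoon: bystander: steel spoon 240 mm long
- mug: bystander: white mug, 76 mm across, 85 mm high
- foot: the screw with its black round foot, 32 mm across; origin on the screw's axis 45 mm above the foot's face, z up
There are look-alikes about, which are no part of the job. What is shaped like the tin but purple is not meant.

How it is judged:
By the outcome, as a careful person would: the job done as asked, in the order asked, and still so for the second after the job is handed in, with the robot touching nothing.
It also fails if it takes over 72 s, if anything falls off the work surface, if the arm or the gripper's body presses on something with over 40 N, if the wrist force passes 120 N, or if a joint passes its speed limit or range.

### The arm

A 6-joint arm with a two-finger parallel gripper is mounted at the origin on the work surface. World frame = base frame: x ahead of the robot, y to its left, z up, the work surface at z = 0. Lengths are in mm, angles in rad, forces in N, time in s.
With the tool pointing down it reaches from about 300 to 775 mm from the base axis. Payload 14.6 kg.
Tool frame: the origin (TCP) lies on the front face of the gripper's body, between the roots of the fingers; the fingertips stand 97 mm ahead of it and the grasp point (between the pads) lies 78 mm ahead of it; z points along the fingers, y is the line along which they close (so a half turn about z gives the same grasp; the last joint's range is limited). The gripper opens to 94 mm and grips with 3 to 60 N. Pads are 16 mm wide; open, the fingers measure 119 mm over their backs; the gripper's body (75 mm by 177 mm) begins 78 mm behind the grasp point.
Start: joints at [-0.067, 0.3, 1.521, -0, 1.321, -0.067], TCP at [549.991, -0.002, 302.646] pointing down, gripper open.
Joint ranges: [-3.03, 3.03], [-0.79, 2.21], [0.23, 2.52], [-1.04, 4.18], [0, 3.07], [-2.55, 2.55]. Speed limits (rad/s): [2.22, 2.22, 2.57, 3.14, 3.14, 3.14].

### API

Orientations are given as [roll, pitch, yaw] about the fixed x, y, z axes, in that order (R = Rz(yaw) Ry(pitch) Rx(roll)).
In Python, from cell import * gives the robot as it stands.
- The arm moves only by the tool carry_out, never from a script. Its arguments are lists of equal length, an entry for each row: "slide": the shift along the world's x, y, z scaled (see below), a list of three; "dr": the turn, a rotation vector about the world's x, y, z scaled (see below), a list of three; "gripper": the opening in per cent of the stroke, from 0 (shut) to 100 (fully open). A call has 1 to 10 rows; each row is the pose to reach, as a shift and turn from the pose commanded when the call began, turning the shorter way round; what a row does not reach only later rows make up. The controller multiplies each number of a shift by 0.25 m and each number of a turn by 360 degrees. A row lasts 1/12 s, in which the tool goes at most 41.7 mm and 7.16 degrees, less where a joint would pass 70% of its speed; a pose out of reach is approached as far as the arm can. A call with a number of a shift or a turn outside -1 to 1 is refused whole. A call with a gripper value outside its range is refused whole. The fingers move at their own pace and stop on an object; "newtons" is the grip in N (left out, the last holds). Time passes only in rows, so rows that repeat a pose let the fingers close. It gives the time, the measured TCP pose, the force, the opening and the grip force at its end, in the units of the state.
- read_state(): the state, without advancing time (a new reading comes with each control period).
- camera(name): name is "scene" or "side" or "wrist"; returns the picture (420x560x3 uint8, red, green, blue); there is no depth.
- camera_model(name): a dict with "vfov" (degrees; the focal length in pixels is half the picture's height over the tangent of half this angle, whatever the lens; pixels are square), "cx", "cy" (the principal point, pixels), "R" (3x3) and "t" (3): a world point X has camera coordinates R X + t. Camera axes: x right, y down, z forward; pixel columns grow to the right and rows downward; lengths in mm; the calibration is good to about 2 mm. The wrist camera is an equidistant fisheye: a pixel r from the principal point sees the ray r / f radians off the axis. A picture is of the moment at which its call begins: read the wrist's pose just before it. camera_model takes no time and is no camera call; for the wrist camera it gives the pose at the moment of the call.
- sign_off(): hands the job in; it is judged then, once.
The state is a dict: "clock": time; "joints": joint angles; "qd": joint speeds; "effort": joint torques, N m; "eef_pos": TCP position; "eef_rot": TCP orientation; "wrist_force": force on the tool from outside, world axes, zero at the start; "moment": the same for the moment, N m; "finger_gap": finger opening in mm; "finger_force": force on a finger pad.
Only numpy, scipy, OpenCV 4.12 (cv2) and the standard library are available. Lean on these libraries where they do the work, as an engineer would, in place of code of your own. Each camera call takes 0.05 s, during which the arm holds its last target. There are 200 camera calls.

## Working session

There is one attempt and no reset: what is moved stays moved. The work goes in short steps, Python scripts to look and compute and a tool call to move; the robot and the scene stay as the last step left them, time stands still between calls to the robot, and variables do not carry over. Pictures are saved under pics/ and viewed, at most 10 in all, crops included, and the job is handed in when it is done.

Besides the shell and the picture viewer there is one more tool, called after "Call:" by a JSON object that holds its "method" and its "body", one argument or row to a line. carry_out: Moves the arm, as the interface text tells. Its arguments: {"type":"object","properties":{"slide":{"type":"array","items":{"type":"array","items":{"type":"number","minimum":-1,"maximum":1}}},"dr":{"type":"array","items":{"type":"array","items":{"type":"number","minimum":-1,"maximum":1}}},"gripper":{"type":"array","items":{"type":"number"}},"newtons":{"type":"number"}},"required":["slide","dr","gripper"]}

```bash
mkdir -p pics; cat > h.py <<'E'
from cell import *
import numpy as np, cv2
def save(n,f,crop=None,s=1):
    im=camera(n)
    if crop: im=im[crop[1]:crop[3],crop[0]:crop[2]]
    cv2.imwrite('pics/'+f,cv2.resize(im[:,:,::-1],None,fx=s,fy=s,interpolation=cv2.INTER_CUBIC))
def ray(m,u,v,fish=False):
    f=210/np.tan(np.radians(m['vfov']/2)); x=np.array([u-m['cx'],v-m['cy']])
    if fish:
        r=np.hypot(*x); a=r/f; d=np.r_[x/r*np.sin(a),np.cos(a)]
    else: d=np.r_[x/f,1]
    R=np.array(m['R']); t=np.array(m['t']); d=R.T@d
    return -R.T@t, d/np.linalg.norm(d)
def atz(m,u,v,z,fish=False):
    c,d=ray(m,u,v,fish); return c+d*(z-c[2])/d[2]
def tri(rs):
    A=sum(np.eye(3)-np.outer(d,d) for c,d in rs); b=sum((np.eye(3)-np.outer(d,d))@c for c,d in rs)
    return np.linalg.solve(A,b)
def proj(m,X):
    f=210/np.tan(np.radians(m['vfov']/2)); p=np.array(m['R'])@X+np.array(m['t']); return p[:2]/p[2]*f+[m['cx'],m['cy']]
E
python3 - <<'E'
from h import *
a=camera('scene');b=camera('side')
cv2.imwrite('pics/a.png',cv2.resize(a[:,:,::-1],(800,600),interpolation=cv2.INTER_CUBIC));cv2.imwrite('pics/b.png',cv2.resize(b[:,:,::-1],(800,600),interpolation=cv2.INTER_CUBIC))
for n in('scene','side','wrist'):print(n,camera_model(n))
print(read_state())
E
```

```text
scene {'vfov': 49.78409411482883, 'cx': 284.87505428423395, 'cy': 213.7280946434901, 'R': array([[-0.09836973,  0.99509147, -0.01078738],
       [ 0.67430025,  0.05867792, -0.73612233],
       [-0.73187606, -0.07968609, -0.67676255]]), 't': array([  83.75771696, -296.38083149, 1796.6795095 ])}
side {'vfov': 51.507974799339955, 'cx': 281.22045783662224, 'cy': 211.90560922006838, 'R': array([[ 0.84718185, -0.53127614,  0.00534579],
       [-0.38502592, -0.62083995, -0.68287099],
       [ 0.36611194,  0.57645764, -0.73051943]]), 't': array([-504.12360284,  331.79957914, 1217.47863059])}
wrist {'vfov': 65.70646984690485, 'cx': 277.88088353834485, 'cy': 205.99649524143047, 'R': array([[ 9.99998526e-01,  8.30296242e-04, -1.50307620e-03],
       [ 1.22588877e-03, -9.58135233e-01,  2.86313417e-01],
       [-1.20242531e-03, -2.86314838e-01, -9.58134838e-01]]), 't': array([-549.71042164,  -30.12803774,  393.10053244])}
{'clock': 0.1, 'joints': array([-6.65844737e-02,  3.00397154e-01,  1.52155522e+00, -2.08237919e-05,
        1.32070969e+00, -6.66087581e-02]), 'qd': array([-0.00138706, -0.00250326, -0.00211592, -0.00013781,  0.00237427,
        0.00048477]), 'effort': array([ 1.84928511e-03, -5.32644153e+01, -3.53284299e+01,  7.10431044e-02,
        2.34944851e-02, -7.30603051e-05]), 'eef_pos': array([5.49849770e+02, 1.21168649e-02, 3.02137778e+02]), 'eef_rot': array([-3.14052427e+00, -5.10540728e-05,  1.57082575e+00]), 'wrist_force': array([0.25612509, 0.08260011, 0.76581563]), 'moment': array([-0.02282807, -0.03014535, -0.1011877 ]), 'finger_force': 0.0, 'finger_gap': 94.15613185509173}
```

View pics/a.png

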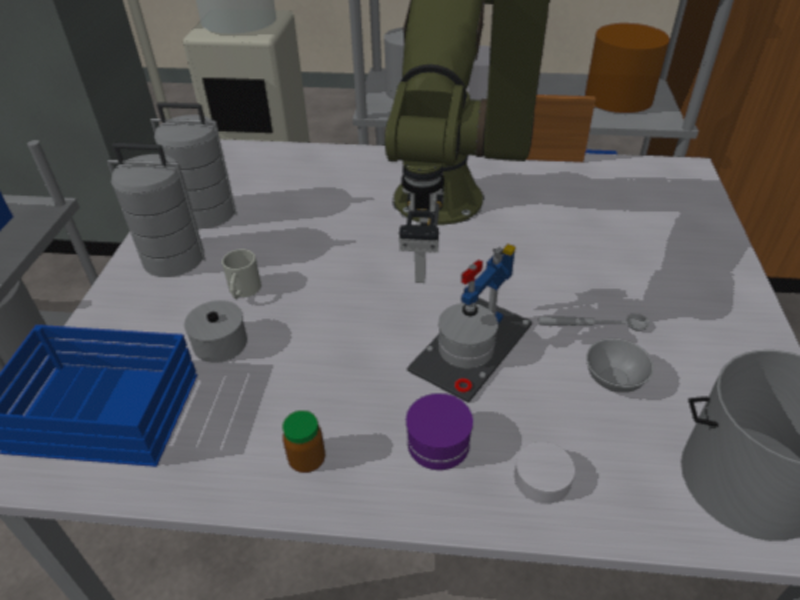

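View pics/b.png

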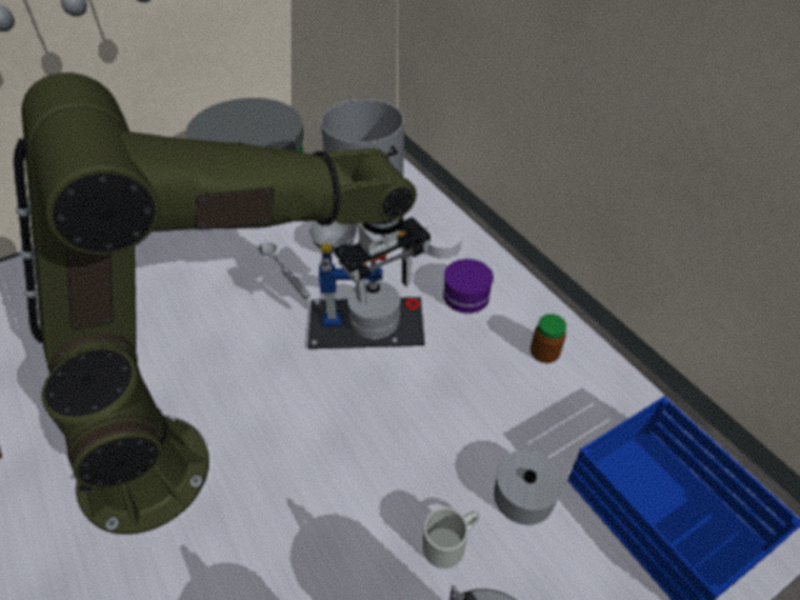

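The scene picture shows the clamp near (470,340), with the thumb post (yellow) at (509,250) and the red handle at (472,271). In the side picture the clamp is near (365,300), partly behind the gripper. Next I'll view an enlarged crop.

```bash
python3 - <<'E'
from h import *
a=camera('scene')[165:285,275:385];b=camera('side')[160:250,210:310]
a=cv2.resize(a,(440,480),interpolation=cv2.INTER_CUBIC);b=cv2.resize(b,(360,324),interpolation=cv2.INTER_CUBIC)
c=np.zeros((480,800,3),np.uint8);c[:,:440]=a;c[:324,440:]=b
cv2.imwrite('pics/c.png',c[:,:,::-1])
E
```

```text
(no output)
```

View pics/c.png

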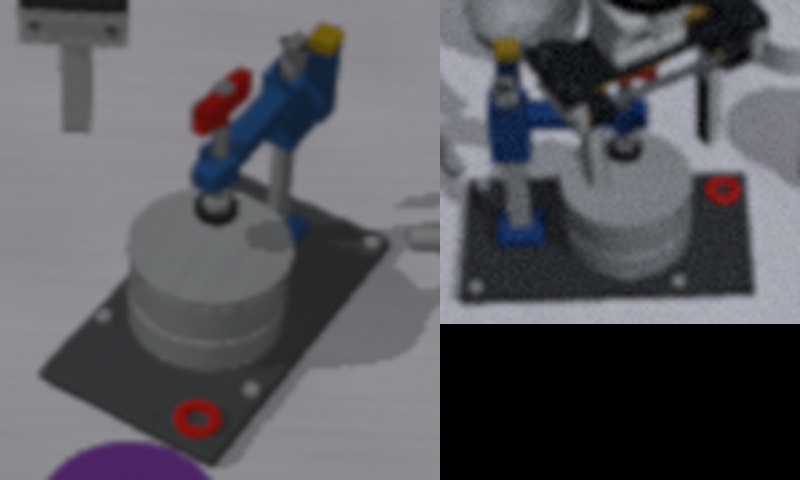

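```bash
python3 - <<'E'
from h import *
from scipy.optimize import least_squares
S=camera_model('scene');D=camera_model('side')
s=lambda u,v:np.array([275+u/4,165+v/4]); d=lambda u,v:np.array([(u-440)/3.6+210,v/3.6+160])
for n,p in [('40,375',s(40,372)),('388,242',s(388,240)),('212,465',s(212,462))]: print(n,atz(S,*p,12))
for p in [(460,298),(755,292),(745,172),(463,182)]: print(p,atz(D,*d(*p),12))
print('thumb',tri([ray(S,*s(327,34)),ray(D,*d(507,44))]))
print('ring',atz(S,*s(198,419),14),atz(D,*d(723,190),14))
C=[(-155,75),(-155,-75),(115,-75),(115,75)]
Sp={1:s(388,240)}
def corners(x,y,a):
    c,q=np.cos(a),np.sin(a);return [np.array([x+c*u-q*v,y+q*u+c*v,12]) for u,v in C]
obs=[(S,s(388,240),None),(S,s(40,372),None),(S,s(212,462),None)]+[(D,d(*p),None) for p in [(460,298),(755,292),(745,172),(463,182)]]
def res(p):
    K=corners(*p);r=[]
    for m,o,_ in obs:
        e=[proj(m,k)-o for k in K];r+=list(min(e,key=np.linalg.norm))
    return r
for a0 in (0,.5,-.5,1):
    f=least_squares(res,[620,-60,a0]);print(f.x,f.cost,np.round(f.fun,1))
E
```

```text
40,375 [645.52946399 -19.86141286  12.        ]
388,242 [484.23452128 237.61856282  12.        ]
212,465 [717.84409418 107.06590931  12.        ]
(460, 298) [408.57271697 105.72546604  12.        ]
(755, 292) [639.47038685 -29.43309637  12.        ]
(745, 172) [714.56786211 101.43552382  12.        ]
(463, 182) [475.05207608 234.20635329  12.        ]
thumb [507.52846923 168.24016116 226.42765903]
ring [681.57518926  96.04511841  14.        ] [682.30426689  91.02193926  14.        ]
[ 5.79198799e+02  9.67481451e+01 -5.05505566e-01] 4.832895914756332 [-0.1 -1.  -1.5 -0.6 -0.1 -0.5 -0.4  0.1  0.2 -1.5 -0.4 -1.1  0.8 -1.1]
[ 5.79198799e+02  9.67481451e+01 -5.05505565e-01] 4.832895914756364 [-0.1 -1.  -1.5 -0.6 -0.1 -0.5 -0.4  0.1  0.2 -1.5 -0.4 -1.1  0.8 -1.1]
[ 5.79198799e+02  9.67481452e+01 -5.05505566e-01] 4.832895914756408 [-0.1 -1.  -1.5 -0.6 -0.1 -0.5 -0.4  0.1  0.2 -1.5 -0.4 -1.1  0.8 -1.1]
[520.34227582  67.87839415   0.59442643] 2120.804466548838 [-13.3  19.8  30.7   5.2 -12.3 -17.3  -8.   20.9 -11.7 -21.4  -8.9  12.
  30.3  -3.8]
```

Call:
{"method": "carry_out", "body": {
  "slide": [
    [0,0,0.16],
    [0,0,0.32],
    [-0.05,0.16,0.32],
    [-0.1,0.32,0.32],
    [-0.14,0.48,0.3],
    [-0.17,0.6,0.27],
    [-0.182,0.668,0.24],
    [-0.182,0.668,0.24],
    [-0.182,0.668,0.24],
    [-0.182,0.668,0.24]
  ],
  "dr": [
    [0,0,-0.01],
    [0,0,-0.02],
    [0,0,-0.03],
    [0,0,-0.04],
    [0,0,-0.06],
    [0,0,-0.075],
    [0,0,-0.0805],
    [0,0,-0.0805],
    [0,0,-0.0805],
    [0,0,-0.0805]
  ],
  "gripper": [0,0,0,0,0,0,0,0,0,0],
  "newtons": 20
}}

```text
clock: 1.03
eef_pos: [504.8, 166.3, 362.9]
eef_rot: [3.141, 0.0, 1.066]
wrist_force: [0.6, -0.3, -0.9]
finger_gap: 31.0
finger_force: 0.0
```

```bash
python3 - <<'E'
from h import *
print(read_state()['eef_pos'],read_state()['eef_rot'],camera_model('wrist'))
a=camera('wrist');s=camera('side')[150:250,200:310]
c=np.zeros((600,800,3),np.uint8);c[:420,:560]=a;c[420:,:240]=cv2.resize(s,(240,180),interpolation=cv2.INTER_CUBIC)
cv2.imwrite('pics/d.png',c[:,:,::-1])
E
```

```text
[504.76216192 166.31391518 362.91366944] [3.14132388e+00 3.77995303e-06 1.06584130e+00] {'vfov': 65.70646984690485, 'cx': 277.88088353834485, 'cy': 205.99649524143047, 'R': array([[ 8.75591959e-01, -4.83051462e-01, -8.40815445e-05],
       [-4.62766367e-01, -8.38872542e-01,  2.86601026e-01],
       [-1.38513578e-01, -2.50906644e-01, -9.58050022e-01]]), 't': array([-361.68364965,  326.21077716,  562.29258198])}
```

View pics/d.png

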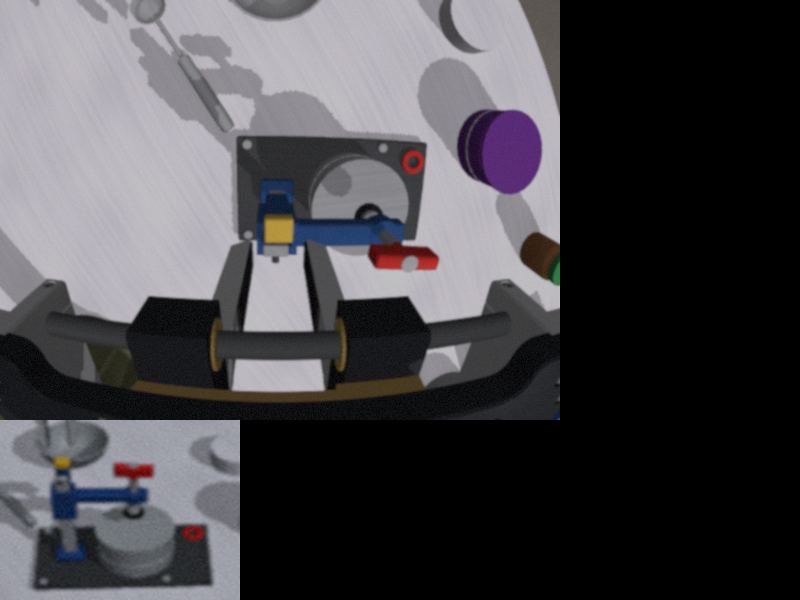

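```bash
python3 - <<'E'
from h import *
S=camera_model('scene');D=camera_model('side');W=camera_model('wrist')
s=lambda u,v:np.array([275+u/4,165+v/4])
rT=[ray(S,*s(327,34)),ray(D,228.4,172.8),ray(W,279,229,True)]
rH=[ray(S,*s(221,100)),ray(D,261,177.8),ray(W,405,259,True)]
for r in(rT,rH):
  X=tri(r);print(X,[round(float(np.linalg.norm(np.cross(X-c,d))),1) for c,d in r], tri(r[::2]),tri(r[1:]))
for z in(220,226,232):print(atz(W,279,229,z,True),atz(W,405,259,z,True))
print(atz(W,*(np.array([372,250])),232,True)-atz(W,*(np.array([437,262])),232,True))
E
```

```text
[506.31893237 167.43101734 225.6295018 ] [2.1, 1.6, 0.8] [507.09203273 168.33758924 227.91401094] [506.38919433 166.20325055 224.79480606]
[581.00271921  95.90173188 224.05762518] [1.9, 0.9, 1.5] [581.35213099  96.56242456 225.24209291] [580.7143772   94.37169486 224.35656282]
[505.26437734 164.72690218 220.        ] [581.68319336  91.39391419 220.        ]
[506.34209573 166.72052445 226.        ] [580.72594174  95.34033342 226.        ]
[507.41981412 168.71414672 232.        ] [579.76869011  99.28675265 232.        ]
[-44.11222186  38.9430661    0.        ]
```

The wrist view shows the yellow post top at (279,229) and the red handle at about (405,259). The three cameras agree, putting the thumb at about (506,167,226) and the handle at about (581,96,224).

Call:
{"method": "carry_out", "body": {
  "slide": [
    [0.005,0.003,-0.03],
    [0.005,0.003,-0.06],
    [0.005,0.003,-0.08],
    [0.005,0.003,-0.1],
    [0.005,0.003,-0.112],
    [0.005,0.003,-0.124],
    [0.005,0.003,-0.132],
    [0.005,0.003,-0.14],
    [0.005,0.003,-0.146],
    [0.005,0.003,-0.152]
  ],
  "dr": [
    [0,0,0],
    [0,0,0],
    [0,0,0],
    [0,0,0],
    [0,0,0],
    [0,0,0],
    [0,0,0],
    [0,0,0],
    [0,0,0],
    [0,0,0]
  ],
  "gripper": [0,0,0,0,0,0,0,0,0,0]
}}

```text
clock: 1.97
eef_pos: [505.8, 167.8, 324.9]
eef_rot: [3.141, -0.001, 1.065]
wrist_force: [-0.7, 1.6, 5.0]
finger_gap: 0.2
finger_force: 2.4
```

Call:
{"method": "carry_out", "body": {
  "slide": [
    [0,0,-0.008],
    [0,0,-0.016],
    [0,0,-0.024],
    [0,0,-0.032],
    [0,0,-0.04]
  ],
  "dr": [
    [0,0,0],
    [0,0,0],
    [0,0,0],
    [0,0,0],
    [0,0,0]
  ],
  "gripper": [0,0,0,0,0]
}}

```text
clock: 2.38
eef_pos: [505.9, 168.0, 315.5]
eef_rot: [3.14, -0.002, 1.065]
wrist_force: [-1.0, 1.2, 6.8]
finger_gap: 0.3
finger_force: 3.5
```

Call:
{"method": "carry_out", "body": {
  "slide": [
    [0,0,-0.01],
    [0,0,-0.02],
    [0,0,-0.03],
    [0,0,-0.04],
    [0,0,-0.05],
    [0,0,-0.06]
  ],
  "dr": [
    [0,0,0],
    [0,0,0],
    [0,0,0],
    [0,0,0],
    [0,0,0],
    [0,0,0]
  ],
  "gripper": [0,0,0,0,0,0]
}}

```text
clock: 2.88
eef_pos: [505.9, 168.0, 300.6]
eef_rot: [3.14, -0.002, 1.065]
wrist_force: [-1.6, 1.6, 8.1]
finger_gap: -0.0
finger_force: 4.0
```

```bash
python3 - <<'E'
from h import *
b=camera('side')[160:245,210:310];a=camera('scene')[180:260,290:380]
c=np.zeros((340,800,3),np.uint8);c[:,:400]=cv2.resize(b,(400,340),interpolation=cv2.INTER_CUBIC);c[:,400:]=cv2.resize(a,(400,340),interpolation=cv2.INTER_CUBIC)
cv2.imwrite('pics/e.png',c[:,:,::-1]); print(read_state()['wrist_force'],read_state()['moment'])
E
```

```text
[ 0.87676037 -0.83248694  0.08496207] [-0.03670629  0.0600711   0.00951891]
```

View pics/e.png

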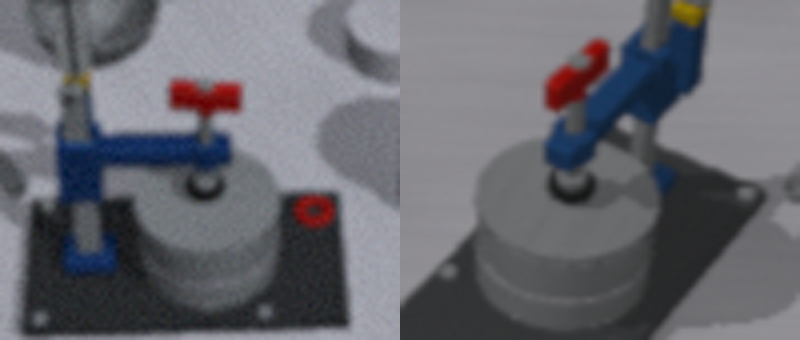

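The fingers are centred on the yellow post. The foot at (205,185) in the left crop is still just above the lid, so I'll keep going in small steps.

Call:
{"method": "carry_out", "body": {
  "slide": [
    [0,0,-0.006],
    [0,0,-0.012],
    [0,0,-0.018]
  ],
  "dr": [
    [0,0,0],
    [0,0,0],
    [0,0,0]
  ],
  "gripper": [0,0,0]
}}

```text
clock: 3.23
eef_pos: [505.9, 168.0, 295.9]
eef_rot: [3.141, -0.001, 1.065]
wrist_force: [-0.2, 1.4, 6.0]
finger_gap: 0.4
finger_force: 3.3
```

Call:
{"method": "carry_out", "body": {
  "slide": [
    [0,0,-0.004],
    [0,0,-0.008]
  ],
  "dr": [
    [0,0,0],
    [0,0,0]
  ],
  "gripper": [0,0]
}}

```text
clock: 3.4
eef_pos: [505.9, 167.9, 293.7]
eef_rot: [3.141, -0.001, 1.065]
wrist_force: [0.2, 1.4, 5.3]
finger_gap: 0.6
finger_force: 2.7
```

Call:
{"method": "carry_out", "body": {
  "slide": [
    [0,0,-0.004],
    [0,0,-0.008]
  ],
  "dr": [
    [0,0,0],
    [0,0,0]
  ],
  "gripper": [0,0]
}}

```text
clock: 3.57
eef_pos: [505.7, 168.0, 291.4]
eef_rot: [-3.141, -0.001, 1.065]
wrist_force: [-1.9, 1.6, 3.8]
finger_gap: 0.5
finger_force: 1.9
```

Call:
{"method": "carry_out", "body": {
  "slide": [
    [0,0,-0.004],
    [0,0,-0.008]
  ],
  "dr": [
    [0,0,0],
    [0,0,0]
  ],
  "gripper": [0,0]
}}

```text
clock: 3.73
eef_pos: [505.7, 167.9, 289.2]
eef_rot: [-3.141, -0.0, 1.065]
wrist_force: [-2.9, 1.6, 6.3]
finger_gap: 0.7
finger_force: 3.0
```

Call:
{"method": "carry_out", "body": {
  "slide": [
    [0,0,-0.004],
    [0,0,-0.008]
  ],
  "dr": [
    [0,0,0],
    [0,0,0]
  ],
  "gripper": [0,0]
}}

```text
clock: 3.9
eef_pos: [505.5, 168.2, 287.6]
eef_rot: [-3.141, -0.001, 1.065]
wrist_force: [-9.2, 6.5, 12.0]
finger_gap: 0.3
finger_force: 6.3
```

Call:
{"method": "carry_out", "body": {
  "slide": [
    [0,0,-0.004]
  ],
  "dr": [
    [0,0,0]
  ],
  "gripper": [0]
}}

```text
clock: 3.98
eef_pos: [505.4, 168.4, 286.9]
eef_rot: [-3.141, -0.001, 1.065]
wrist_force: [-8.4, 6.6, 14.1]
finger_gap: 0.3
finger_force: 7.1
```

Call:
{"method": "carry_out", "body": {
  "slide": [
    [0,0,-0.003]
  ],
  "dr": [
    [0,0,0]
  ],
  "gripper": [0]
}}

```text
clock: 4.07
eef_pos: [505.4, 168.4, 286.2]
eef_rot: [-3.141, -0.001, 1.065]
wrist_force: [-10.4, 6.4, 14.6]
finger_gap: 0.3
finger_force: 7.1
```

Call:
{"method": "carry_out", "body": {
  "slide": [
    [0,0,0]
  ],
  "dr": [
    [0,0,0]
  ],
  "gripper": [0]
}}

```text
clock: 4.15
eef_pos: [505.4, 168.4, 286.1]
eef_rot: [-3.141, -0.001, 1.065]
wrist_force: [-6.8, 5.0, 10.7]
finger_gap: 0.6
finger_force: 5.7
```

Call:
{"method": "carry_out", "body": {
  "slide": [
    [0,0,-0.004]
  ],
  "dr": [
    [0,0,0]
  ],
  "gripper": [0]
}}

```text
clock: 4.23
eef_pos: [505.5, 168.5, 285.6]
eef_rot: [-3.141, -0.002, 1.065]
wrist_force: [-10.9, 7.3, 17.6]
finger_gap: 0.4
finger_force: 8.9
```

Call:
{"method": "carry_out", "body": {
  "slide": [
    [0,0,-0.004]
  ],
  "dr": [
    [0,0,0]
  ],
  "gripper": [0]
}}

```text
clock: 4.32
eef_pos: [505.5, 168.6, 284.9]
eef_rot: [-3.141, -0.002, 1.065]
wrist_force: [-11.9, 8.3, 22.6]
finger_gap: 0.3
finger_force: 11.6
```

Call:
{"method": "carry_out", "body": {
  "slide": [
    [0,0,0.05],
    [0,0,0.2],
    [0,0,0.26],
    [0.08,-0.08,0.28],
    [0.16,-0.16,0.28],
    [0.22,-0.22,0.26],
    [0.28,-0.27,0.24],
    [0.298,-0.284,0.224],
    [0.298,-0.284,0.224],
    [0.298,-0.284,0.224]
  ],
  "dr": [
    [0,0,0],
    [0,0,0.0],
    [0,0,0.02],
    [0,0,0.04],
    [0,0,0.06],
    [0,0,0.08],
    [0,0,0.1],
    [0,0,0.12],
    [0,0,0.14],
    [0,0,0.16]
  ],
  "gripper": [0,0,20,50,100,100,100,100,100,100]
}}

```text
clock: 5.15
eef_pos: [580.6, 96.0, 338.3]
eef_rot: [-3.14, -0.0, 2.07]
wrist_force: [-0.3, -0.0, -1.0]
finger_gap: 50.3
finger_force: 0.0
```

Call:
{"method": "carry_out", "body": {
  "slide": [
    [0,0,0],
    [0,0,0],
    [0,0,0],
    [0,0,0]
  ],
  "dr": [
    [0,0,0.02],
    [0,0,0.04],
    [0,0,0.055],
    [0,0,0.055]
  ],
  "gripper": [100,100,100,100]
}}

```text
clock: 5.48
eef_pos: [580.3, 96.6, 338.9]
eef_rot: [-3.141, -0.0, 2.415]
wrist_force: [0.7, -0.1, -0.4]
finger_gap: 77.4
finger_force: 0.0
```

```bash
python3 - <<'E'
from h import *
print(read_state()['eef_pos'],read_state()['eef_rot'])
w=camera('wrist')
b=camera('side')[150:245,210:310];a=camera('scene')[180:260,290:380]
c=np.zeros((600,800,3),np.uint8);c[:300,:400]=cv2.resize(b,(400,300),interpolation=cv2.INTER_CUBIC);c[:300,400:]=cv2.resize(a,(400,300),interpolation=cv2.INTER_CUBIC)
c[300:,:400]=cv2.resize(w,(400,300));c[300:,400:]=cv2.resize(w[200:350,180:380],(400,300),interpolation=cv2.INTER_CUBIC)
cv2.imwrite('pics/f.png',c[:,:,::-1])
E
```

```text
[580.31497274  96.55303177 338.89578648] [-3.14093116e+00 -9.58007719e-05  2.41493677e+00]
```

View pics/f.png

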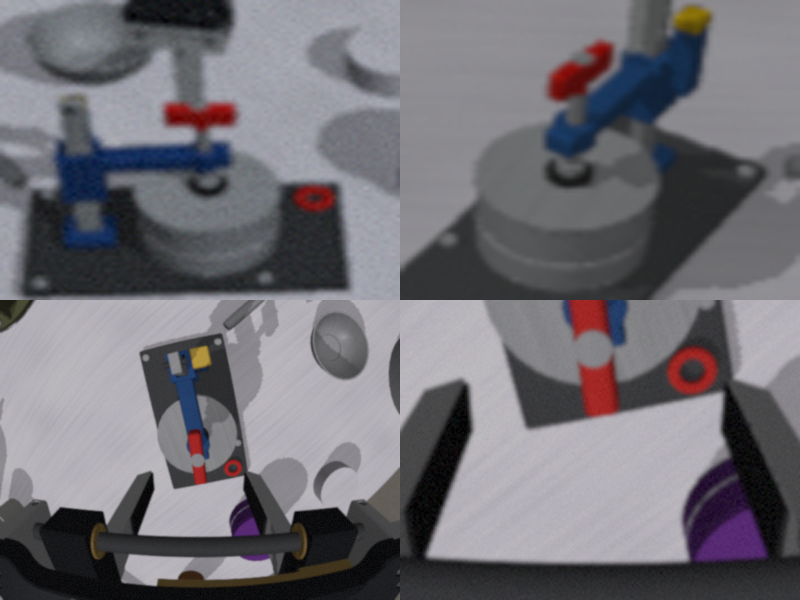

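The jaw is bound. The wrist view shows the handle's cap at about (277,224.5), with its ends near (269,185) and (280,256).

```bash
python3 - <<'E'
from h import *
W=camera_model('wrist')
for z in (195,203,208): print(z,atz(W,277,224.5,z,True))
p=atz(W,269,187,203,True);q=atz(W,281,257,203,True);print(p,q,(p+q)/2,np.linalg.norm(p-q),np.degrees(np.arctan2(*(q-p)[[1,0]])))
S=camera_model('scene')
r=[ray(S,290+(581-400)*.225,180+72*80/300),ray(camera_model('side'),210+201/4,150+113*95/300),ray(W,277,222,True)]
X=tri(r);print(X,[round(float(np.linalg.norm(np.cross(X-c,d))),1) for c,d in r])
E
```

```text
195 [578.63400175  97.7586753  195.        ]
203 [576.50590237  99.71711072 203.        ]
208 [575.17584027 100.94113286 208.        ]
[552.43121142 114.0240153  203.        ] [597.55995679  84.69288858 203.        ] [574.9955841   99.35845194 203.        ] 53.8230308818684 -33.02158463079992
[578.68212085  99.03848027 189.09364785] [2.0, 0.9, 1.3]
```

Call:
{"method": "carry_out", "body": {
  "slide": [
    [-0.011,0.008,-0.03],
    [-0.011,0.008,-0.08],
    [-0.011,0.008,-0.14],
    [-0.011,0.008,-0.2],
    [-0.011,0.008,-0.25],
    [-0.011,0.008,-0.28],
    [-0.011,0.008,-0.284],
    [-0.011,0.008,-0.284]
  ],
  "dr": [
    [0,0,0.012],
    [0,0,0.023],
    [0,0,0.023],
    [0,0,0.023],
    [0,0,0.023],
    [0,0,0.023],
    [0,0,0.023],
    [0,0,0.023]
  ],
  "gripper": [100,100,100,100,100,100,60,35],
  "newtons": 6
}}

```text
clock: 6.3
eef_pos: [577.5, 98.7, 268.4]
eef_rot: [-3.141, -0.0, 2.554]
wrist_force: [-0.5, -0.2, 1.0]
finger_gap: 83.8
finger_force: 0.0
```

```bash
python3 - <<'E'
from h import *
print(read_state()['eef_pos'],read_state()['finger_gap'],read_state()['wrist_force'])
w=camera('wrist')
b=camera('side')[150:245,210:310];a=camera('scene')[180:260,290:380]
c=np.zeros((600,800,3),np.uint8);c[:300,:400]=cv2.resize(b,(400,300),interpolation=cv2.INTER_CUBIC);c[:300,400:]=cv2.resize(a,(400,300),interpolation=cv2.INTER_CUBIC)
c[300:,:400]=cv2.resize(w,(400,300));c[300:,400:]=cv2.resize(w[200:350,180:380],(400,300),interpolation=cv2.INTER_CUBIC)
cv2.imwrite('pics/g.png',c[:,:,::-1])
E
```

```text
[577.52882024  98.74391943 268.42893702] 83.78029244062813 [-0.45290313 -0.22988426  1.00657248]
```

View pics/g.png

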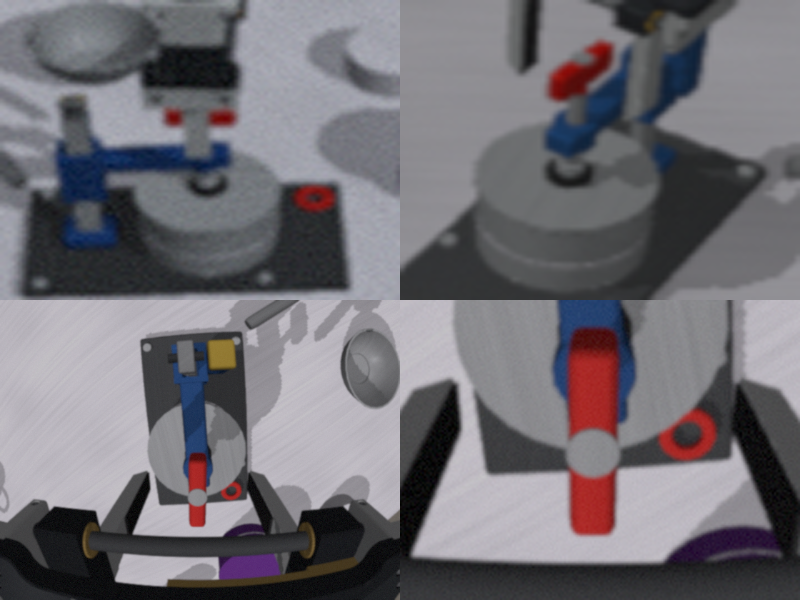

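The handle is aligned and centred between the fingers, at crop column 594 against a finger midpoint of about 595. I'll close gently.

Call:
{"method": "carry_out", "body": {
  "slide": [
    [0,0,0],
    [0,0,0],
    [0,0,0],
    [0,0,0],
    [0,0,0],
    [0,0,0],
    [0,0,0],
    [0,0,0],
    [0,0,0],
    [0,0,0]
  ],
  "dr": [
    [0,0,0],
    [0,0,0],
    [0,0,0],
    [0,0,0],
    [0,0,0],
    [0,0,0],
    [0,0,0],
    [0,0,0],
    [0,0,0],
    [0,0,0]
  ],
  "gripper": [60,40,25,18,10,10,10,10,10,10],
  "newtons": 8
}}

```text
clock: 7.28
eef_pos: [577.4, 98.7, 268.3]
eef_rot: [-3.141, -0.0, 2.555]
wrist_force: [-1.6, -0.5, -0.2]
finger_gap: 13.0
finger_force: 8.0
```

Call:
{"method": "carry_out", "body": {
  "slide": [
    [0,0,0],
    [0,0,0],
    [0,0,0],
    [0,0,0]
  ],
  "dr": [
    [0,0,0],
    [0,0,0],
    [0,0,0],
    [0,0,0]
  ],
  "gripper": [0,0,0,0]
}}

```text
clock: 7.62
eef_pos: [577.5, 98.7, 268.4]
eef_rot: [-3.141, -0.0, 2.555]
wrist_force: [-0.8, -0.6, 1.4]
finger_gap: 13.4
finger_force: 8.0
```

Call:
{"method": "carry_out", "body": {
  "slide": [
    [0,0,0],
    [0,0,0],
    [0,0,-0.0005],
    [0,0,-0.001],
    [0,0,-0.0015],
    [0,0,-0.002],
    [0,0,-0.0025],
    [0,0,-0.003],
    [0,0,-0.0035],
    [0,0,-0.004]
  ],
  "dr": [
    [0,0,0],
    [0,0,0],
    [0,0,-0.008],
    [0,0,-0.016],
    [0,0,-0.024],
    [0,0,-0.032],
    [0,0,-0.04],
    [0,0,-0.048],
    [0,0,-0.056],
    [0,0,-0.064]
  ],
  "gripper": [0,0,0,0,0,0,0,0,0,0],
  "newtons": 45
}}

```text
clock: 8.45
eef_pos: [577.4, 98.7, 267.6]
eef_rot: [-3.141, 0.0, 2.151]
wrist_force: [-3.9, -2.1, 2.6]
finger_gap: 12.2
finger_force: 45.1
```

```bash
python3 -c "
from h import *
s=read_state();print(s['eef_pos'],s['eef_rot'],s['wrist_force'],s['moment'],s['finger_gap'],s['joints'])"
```

```text
[577.42295067  98.69175349 267.58044602] [-3.14145664e+00  1.60063583e-04  2.15094085e+00] [-3.91854502 -2.06255562  2.63917324] [-0.27641004  0.45879155  0.30695779] 12.20761310474379 [ 1.06822741e-01  4.08448637e-01  1.45794778e+00 -2.13732072e-04
  1.27524434e+00 -4.73259515e-01]
```

Call:
{"method": "carry_out", "body": {
  "slide": [
    [-0.001,-0.001,-0.0005],
    [-0.001,-0.001,-0.001],
    [-0.001,-0.001,-0.0015],
    [-0.001,-0.001,-0.002],
    [-0.001,-0.001,-0.0025],
    [-0.001,-0.001,-0.003],
    [-0.001,-0.001,-0.0035],
    [-0.001,-0.001,-0.004]
  ],
  "dr": [
    [0,0,-0.008],
    [0,0,-0.016],
    [0,0,-0.024],
    [0,0,-0.032],
    [0,0,-0.04],
    [0,0,-0.048],
    [0,0,-0.056],
    [0,0,-0.064]
  ],
  "gripper": [0,0,0,0,0,0,0,0]
}}

```text
clock: 9.12
eef_pos: [577.2, 98.6, 266.8]
eef_rot: [3.141, -0.0, 1.749]
wrist_force: [-4.0, -0.7, 3.8]
finger_gap: 12.4
finger_force: 45.1
```

```bash
cat > st.py <<'E'
from h import *
s=read_state();print(s['eef_pos'].round(2),s['eef_rot'].round(3),s['wrist_force'].round(1),s['moment'].round(3),round(s['finger_gap'],1))
E
python3 st.py
```

```text
[577.25  98.6  266.79] [ 3.141 -0.     1.749] [-4.  -0.7  3.8] [-0.008  0.232  0.26 ] 12.4
```

Call:
{"method": "carry_out", "body": {
  "slide": [
    [-0.001,0,-0.0003],
    [-0.001,0,-0.0007],
    [-0.001,0,-0.001],
    [-0.001,0,-0.0014],
    [-0.001,0,-0.0018],
    [-0.001,0,-0.0022],
    [-0.001,0,-0.0026],
    [-0.001,0,-0.003]
  ],
  "dr": [
    [0,0,-0.008],
    [0,0,-0.016],
    [0,0,-0.024],
    [0,0,-0.032],
    [0,0,-0.04],
    [0,0,-0.048],
    [0,0,-0.056],
    [0,0,-0.064]
  ],
  "gripper": [0,0,0,0,0,0,0,0]
}}

```text
clock: 9.78
eef_pos: [577.0, 98.6, 266.3]
eef_rot: [3.141, -0.0, 1.347]
wrist_force: [-6.0, 0.0, 5.7]
finger_gap: 12.7
finger_force: 45.1
```

```bash
python3 st.py
```

```text
[577.    98.64 266.25] [ 3.141 -0.     1.347] [-6.   0.   5.7] [-0.051  0.361  0.358] 12.7
```

Call:
{"method": "carry_out", "body": {
  "slide": [
    [-0.001,0,0],
    [-0.002,0,0],
    [-0.002,0,0],
    [-0.002,0,0]
  ],
  "dr": [
    [0,0,-0.008],
    [0,0,-0.016],
    [0,0,-0.024],
    [0,0,-0.032]
  ],
  "gripper": [0,0,0,0]
}}

```text
clock: 10.12
eef_pos: [576.6, 98.6, 266.2]
eef_rot: [3.141, -0.001, 1.146]
wrist_force: [-4.0, -1.2, 4.2]
finger_gap: 13.0
finger_force: 45.1
```

```bash
python3 st.py
```

```text
[576.59  98.61 266.15] [ 3.141e+00 -1.000e-03  1.146e+00] [-4.  -1.2  4.2] [-0.153 -0.021  0.413] 13.0
```

```bash
python3 - <<'E'
from h import *
L=[]
for i in range(8):
    w=camera('side');s=read_state();L.append(np.r_[s['eef_pos'],s['wrist_force'],s['moment']])
L=np.array(L);print(L[:,[2,5,8]].round(3));print(L.mean(0).round(3))
E
```

```text
[[2.66158e+02 4.77600e+00 3.68000e-01]
 [2.66174e+02 4.92800e+00 2.46000e-01]
 [2.66167e+02 5.47800e+00 1.56000e-01]
 [2.66142e+02 4.91500e+00 1.86000e-01]
 [2.66152e+02 5.26800e+00 2.03000e-01]
 [2.66138e+02 6.33300e+00 1.38000e-01]
 [2.66158e+02 5.60800e+00 1.16000e-01]
 [2.66145e+02 5.88500e+00 1.56000e-01]]
[ 5.76616e+02  9.86160e+01  2.66154e+02 -4.54600e+00 -1.59000e-01
  5.39900e+00 -1.03000e-01 -7.80000e-02  1.96000e-01]
```

Call:
{"method": "carry_out", "body": {
  "slide": [
    [0,0,0],
    [0,0,0]
  ],
  "dr": [
    [0,0,-0.008],
    [0,0,-0.014]
  ],
  "gripper": [0,0]
}}

```text
clock: 10.68
eef_pos: [576.6, 98.6, 266.1]
eef_rot: [3.141, -0.001, 1.06]
wrist_force: [-6.2, -1.3, 5.6]
finger_gap: 12.7
finger_force: 45.1
```

```bash
python3 st.py; python3 - <<'E'
from h import *
a=cv2.cvtColor(camera('side'),cv2.COLOR_RGB2BGR);b=cv2.resize(cv2.imread('pics/b.png'),(560,420))
c=np.zeros((600,800,3),np.uint8)
for i,im in enumerate((b,a)): c[:,i*400:i*400+400]=cv2.resize(im[195:245,238:272],(400,588),interpolation=cv2.INTER_CUBIC)[:600].copy() if 0 else cv2.resize(im[190:240,235:290],(400,600),interpolation=cv2.INTER_CUBIC)
cv2.imwrite('pics/i.png',c)
E
python3 st.py
```

```text
[576.57  98.6  266.12] [ 3.141e+00 -1.000e-03  1.060e+00] [-6.2 -1.3  5.6] [-0.123  0.08   0.332] 12.7
[576.56  98.62 266.12] [ 3.141e+00 -1.000e-03  1.057e+00] [-4.9 -1.   5.4] [-0.128  0.027  0.336] 12.8
```

View pics/i.png

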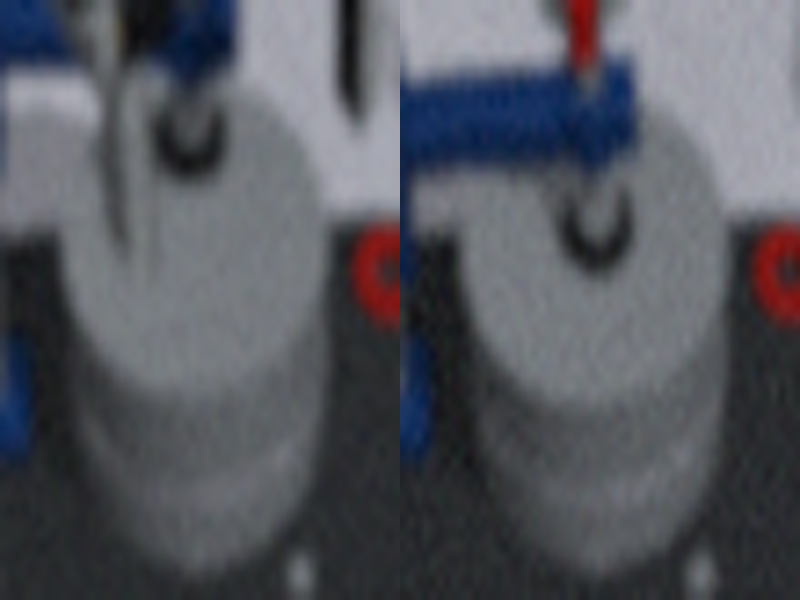

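The lid's front edge has dropped about 1.1 px, which matches roughly 4 mm. The handle no longer sinks as it turns, so the lid is home and tight, about 0.4 rad past contact. I'll release now.

Call:
{"method": "carry_out", "body": {
  "slide": [
    [-0.001,0,0.001],
    [-0.002,0,0.002],
    [-0.002,0,0.002],
    [-0.002,0,0.002],
    [-0.002,0,0.002],
    [-0.002,0,0.002],
    [-0.002,0,0.002]
  ],
  "dr": [
    [0,0,0],
    [0,0,0],
    [0,0,0],
    [0,0,0],
    [0,0,0],
    [0,0,0],
    [0,0,0]
  ],
  "gripper": [0,0,30,60,60,60,60]
}}

```text
clock: 11.32
eef_pos: [576.0, 98.5, 266.0]
eef_rot: [-3.141, 0.0, 1.06]
wrist_force: [0.3, -0.1, 0.5]
finger_gap: 42.7
finger_force: 0.0
```

Call:
{"method": "carry_out", "body": {
  "slide": [
    [0,0,0.02],
    [0,0,0.08],
    [0,0,0.18],
    [0,0,0.3],
    [0,0,0.42],
    [0,0,0.5],
    [0,0,0.5],
    [0,0,0.5]
  ],
  "dr": [
    [0,0,0],
    [0,0,0],
    [0,0,0],
    [0,0,0],
    [0,0,0],
    [0,0,0],
    [0,0,0],
    [0,0,0]
  ],
  "gripper": [60,60,60,60,60,60,60,60]
}}

```text
clock: 11.98
eef_pos: [576.0, 98.5, 392.1]
eef_rot: [3.14, -0.001, 1.06]
wrist_force: [0.5, 0.4, 0.6]
finger_gap: 56.6
finger_force: 0.0
```

```bash
python3 - <<'E'
from h import *
b=camera('side')[150:245,210:310];a=camera('scene')[165:285,275:385]
c=np.zeros((436,800,3),np.uint8);c[:380,:400]=cv2.resize(b,(400,380),interpolation=cv2.INTER_CUBIC);c[:,400:]=cv2.resize(a,(400,436),interpolation=cv2.INTER_CUBIC)
cv2.imwrite('pics/j.png',c[:,:,::-1]);print(read_state()['eef_pos'],read_state()['finger_gap'])
E
```

```text
[575.82825047  98.49493524 390.07699231] 56.02635568139678
```

View pics/j.png

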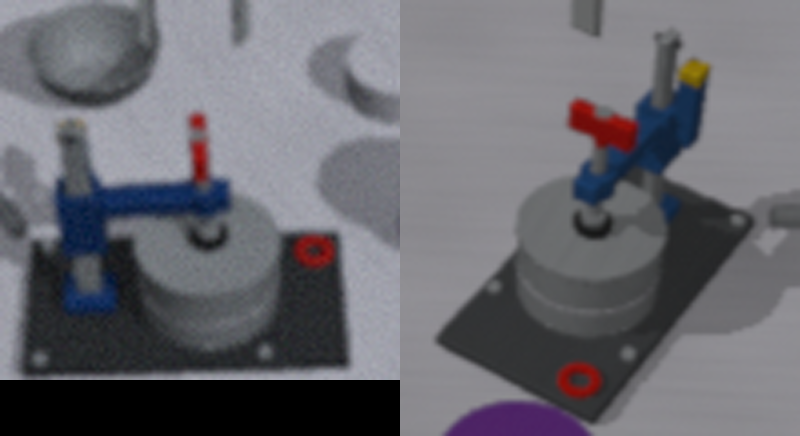

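The gripper is clear, the foot at (208,235) in the left crop bears on the lid, and the tin, plate and ring have not moved.

```bash
python3 -c "
from cell import *
print(sign_off())"
```

```text
the job is handed in; nothing more can be done
None
```

I've handed in the job: the jaw is bound on the bar, the screw has pressed the lid home (about 1.5 rad of turning, stopping roughly 0.45 rad past contact), and the gripper is clear; I estimate the foot force at 50–60 N, below the 90 N that would crush the tin.

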